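# Right a toppled bottle and show its label to the inspection camera

## Robot

A 7-joint arm with a two-finger parallel gripper is mounted at the origin on a cart in front of the work surface, level with it; the furniture and walls round the work are solid. World frame = base frame: x ahead of the robot, y to its left, z up, the work surface at z = 0. Lengths are in m, angles in rad, forces in N, time in s.
With the tool pointing down it reaches from about 0.4 to 0.85 m from the base axis. Payload 4.5 kg.
Tool frame: the origin (TCP) lies at the very end of the fingers, on their centre line; the grasp point (between the pads) lies 19 mm behind it; z points along the fingers, x is the direction in which the jaws open and shut, and the axes are right-handed (so a half turn about z gives the same grasp; the last joint's range is limited). The gripper opens to 88 mm and grips with 3 to 60 N. Pads are 18 mm wide; open, the fingers measure 123 mm over their backs; the gripper's body (75 mm by 187 mm) begins 45 mm behind the grasp point.
Start: joints at [-1.266, 0.689, -0.195, 1.565, 0.157, 0.902, -0.215], TCP at [0.167, 0.602, 0.239] pointing down, gripper open.
Joint ranges: [-3.01, 3.01], [-0.46, 2.08], [-1.47, 1.51], [0.13, 2.56], [-1, 4.14], [0.04, 2.09], [-2.66, 2.66]. Speed limits (rad/s): [2.57, 2.57, 3.14, 3.14, 3.14, 3.14, 3.14].

## Interface

Orientations are given as a unit quaternion [x, y, z, w].
In Python, from plant import * gives the robot as it stands.
- The arm moves only by the tool apply_moves, never from a script. Its argument "series" is a list of rows, each an object of numbers: "x", "y", "z": the shift along the tool's x, y, z in units of 80 cm (1.0 is 80 cm); "wx", "wy", "wz": the turn, a rotation vector about the tool's x, y, z in units of pi rad (1.0 is pi rad); "fingers": the opening, from -1 (shut) to 1 (fully open), so that 0 is half open. In form: [{"x": .., "y": .., "z": .., "wx": .., "wy": .., "wz": .., "fingers": ..}, ...]. A call has 1 to 8 rows; each row shifts and turns the pose as measured when the row begins, along the tool's axes as they then stand; what a row does not reach is not made up. A row lasts 1/8 s, in which the tool goes at most 62.5 mm and 10.7 degrees, less where a joint would pass 70% of its speed; a pose out of reach is approached as far as the arm can. A call with a number of a shift or a turn outside -1 to 1 is refused whole. A call with a gripper value outside its range is refused whole. The fingers move at their own pace and stop on an object; "force" is the grip in N (left out, the last holds). Time passes only in rows, so rows that do not move let the fingers close. It gives the time, the measured TCP pose, the force and the opening at its end, in the units of the state.
- get_state(): the state, without advancing time (a new reading comes with each control period).
- snapshot(name): name is "scene" or "top" or "wrist"; returns (picture, depth): 400x640x3 uint8, red, green, blue; 400x640 float32, m along the optical axis (not along the pixel's ray), 0 where there is no reading.
- camera_model(name): a dict with "camera_matrix" (3x3 intrinsics, pixels), "dist_coeffs" ([k1, k2, p1, p2, k3] as OpenCV has them; the pictures are not rectified), "world_from_camera" (4x4, takes a point from camera to world coordinates). Camera axes: x right, y up, looking along -z (the intrinsics and any distortion apply to the point x, -y, -z); pixel columns grow to the right and rows downward; lengths in m; the calibration is good to about 2 mm. A picture is of the moment at which its call begins: read the wrist's pose just before it. camera_model takes no time and is no camera call; for the wrist camera it gives the pose at the moment of the call.
- finish_job(): hands the job in, once; it reports no verdict.
The state is a dict: "clock": time; "q": joint angles; "qd": joint speeds; "joint_torque": joint torques, N m; "tool_pos": TCP position; "eef_rot": TCP orientation; "contact_force": force on the tool from outside, world axes, zero at the start; "moment": the same for the moment, N m; "opening": opening from 0.0 (shut) to 1.0 (fully open).
Only numpy, scipy, OpenCV 4.12 (cv2) and the standard library are available. Lean on these libraries where they do the work, as an engineer would, in place of code of your own. Each camera call takes 0.05 s, during which the arm holds its last target. There are 200 camera calls.

## Task

A screw-cap bottle has toppled over on the bench. Stand it upright on the bench and let go of it; then pick it up again and hold it upright in the air in front of the bench camera, the middle of its label 10 cm straight ahead of the lens, at lens height and squarely facing it. Finish while still holding it there, motionless; do not touch the camera, and do not shove or upset the other things standing on the bench.

Things in the scene. Friction and masses are not known exactly. Their poses are not given: they have to be found in the camera images.
- bottle: Toppled rigid white screw-cap bottle, 111 mm tall, 0.15 kg: straight body 48 mm in diameter to 75 mm above the base, shoulder, cap 29 mm in diameter from 97 to 111 mm. Origin: centre of the base; +z runs along its axis to the cap, -x out of the middle of its label. Starts on its side on the bench (top z = 0), axis level 24 mm up, label (-x) up; may roll.
- bottle_mid (a point): Point on the bottle's axis 40 mm above its base (same axes as the bottle).
- label (a point): Middle of the bottle's label: on the body surface, 24 mm from the axis towards own -x and 40 mm above the base.
- camera: Bench camera, fixed: grey base 110 x 100 x 14 mm, post 219 mm high, aluminium housing 44 mm wide and high, black lens barrel 38 mm in diameter. Origin on the bench under its middle; the lens looks level along own -x; z up. Base reaches 50 mm ahead of the origin, lens front 69 mm; a clamp knob 41 mm to own -y.
- lens (a point): Centre of the camera lens's front face, 69 mm ahead of the camera's origin (own -x), 165 mm above the bench.
- view_point (a point): The point in the air where the middle of the label must be: on the lens axis, 100 mm ahead of the lens front, 165 mm above the bench.
- reagent: Bystander: standing reagent bottle, 56 mm diameter, 106 mm tall. Origin: centre of its base.
- beaker: Bystander: standing glass beaker, 71 mm diameter, 93 mm tall. Origin: centre of its base.
- small_bottle: Bystander: standing small bottle, 36 mm diameter, 76 mm tall. Origin: centre of its base.
- rack: Bystander: tube rack with capped tubes, 60 x 161 x 82 mm, long side along own y. Origin: centre of its underside.
There are look-alikes about, which are no part of the job. Several things have the shape of the camera; the one meant has the colours described above.

How it is judged:
On the way:
1. the bottle stands upright on the bench, let go and at rest (angle between bottle's own z axis and vertical below 0.1 rad and height (world z) of bottle between -0.01 and 0.01 m and contact force between bottle and the fingers below 0.1 N and linear speed of bottle below 0.02 m/s), for 0.3 s.
At the end, for the whole second after the job is handed in: The bottle is held still in the fingers, in the air and clear of the camera: the middle of the label within 20 mm of the view point, the bottle's axis within 0.17 rad of upright, the label facing the lens within 0.35 rad; the four bystanders stand within 30 mm of where they were (distance between label and view_point below 0.02 m and angle between bottle's own z axis and vertical below 0.17 rad and angle between the x axis of bottle and the x axis of camera, either way round below 0.35 rad and x of lens in the frame of bottle below -0.06 m and height (world z) of bottle above 0.07 m and contact force between bottle and the fingers above 1 N and contact force between bottle and camera below 0.1 N and linear speed of bottle below 0.03 m/s and angular speed of bottle below 0.2 rad/s and distance of each of reagent, beaker, small_bottle, rack from where it was at the start of the episode below 0.03 m and angle between each of reagent, beaker, small_bottle, rack's own z axis and vertical below 0.2 rad); the arm keeps its last pose, push and grip.
It fails at once if the larger reagent bottle is pushed more than 30 mm or tipped over (distance of reagent from where it was at the start of the episode above 0.03 m or angle between reagent's own z axis and vertical above 0.5 rad).
It fails at once if the beaker is pushed more than 30 mm or tipped over (distance of beaker from where it was at the start of the episode above 0.03 m or angle between beaker's own z axis and vertical above 0.5 rad).
It fails at once if the small bottle is pushed more than 30 mm or tipped over (distance of small_bottle from where it was at the start of the episode above 0.03 m or angle between small_bottle's own z axis and vertical above 0.5 rad).
It fails at once if the tube rack is pushed more than 30 mm or tipped over (distance of rack from where it was at the start of the episode above 0.03 m or angle between rack's own z axis and vertical above 0.5 rad).
It fails at once if the robot or the bottle touches the camera (contact force between camera and the arm above 1 N or contact force between camera and the fingers above 1 N or contact force between camera and bottle above 1 N).
It also fails if it takes over 61 s, if anything falls off the work surface, if the arm or the gripper's body presses on something with over 40 N, if the wrist force passes 120 N, or if a joint passes its speed limit or range.

## Working session

There is one attempt and no reset: what is moved stays moved. The work goes in short steps, Python scripts to look and compute and a tool call to move; the robot and the scene stay as the last step left them, time stands still between calls to the robot, and variables do not carry over. Pictures are saved under pics/ and viewed, about 8 in all and at most 12, crops included, and the job is handed in when it is done.

Besides the shell and the picture viewer there is one more tool, called after "Call:" by a JSON object that holds its "name" and its "arguments". apply_moves: Moves the arm, as the interface text tells. Its arguments: {"type":"object","properties":{"series":{"type":"array","items":{"type":"object","properties":{"x":{"type":"number"},"y":{"type":"number"},"z":{"type":"number"},"wx":{"type":"number"},"wy":{"type":"number"},"wz":{"type":"number"},"fingers":{"type":"number"}}}},"force":{"type":"number"}},"required":["series"]}

```bash
mkdir -p pics; ls
cat > h.py <<'E'
from plant import *
import numpy as np, cv2
from scipy.spatial.transform import Rotation as R
def cloud(d,m):
    K=np.array(m["camera_matrix"]);D=np.array(m["dist_coeffs"]);T=np.array(m["world_from_camera"])
    v,u=np.mgrid[0:400,0:640]
    p=cv2.undistortPoints(np.stack([u,v],-1).reshape(-1,1,2).astype(np.float64),K,D).reshape(400,640,2)
    P=np.stack([p[...,0]*d,-p[...,1]*d,-d],-1)
    W=P@T[:3,:3].T+T[:3,3]; W[d<=0]=np.nan
    return W
def take(n,fn):
    m=camera_model(n); im,d=snapshot(n); np.savez('pics/'+fn+'.npz',im=im,W=cloud(d,m)); cv2.imwrite('pics/'+fn+'.png',im[...,::-1]); return im,cloud(d,m)
E
python3 - <<'E'
from h import *
a,_=take('top','top1');b,_=take('scene','scene1')
print(get_state())
for n in('top','scene'): print(np.round(camera_model(n)["world_from_camera"],3))
E
```

```text
pics
{'clock': 0.1, 'q': array([-1.26618552,  0.68990421, -0.19452743,  1.56621976,  0.15727623,
        0.90253313, -0.2150893 ]), 'qd': array([-0.00017383, -0.00182769, -0.00031208, -0.00092555, -0.00024917,
       -0.00194078,  0.00014094]), 'joint_torque': array([-3.75516203e-03, -5.28502142e+01, -1.27191257e+00, -1.53840351e+01,
       -5.26116451e-02,  1.89610131e-03,  4.53880671e-05]), 'tool_pos': array([0.16707695, 0.60166137, 0.23799327]), 'eef_rot': array([ 7.96065071e-01,  6.05210460e-01, -6.34633226e-04,  5.47026392e-04]), 'contact_force': array([-1.09559353,  0.67871459,  0.44828563]), 'moment': array([-0.00019613, -0.03275514,  0.0095559 ]), 'opening': 1.0011594874905783}
[[ 0.392  0.723 -0.569 -0.364]
 [-0.92   0.304 -0.248 -0.371]
 [-0.006  0.62   0.784  1.402]
 [ 0.     0.     0.     1.   ]]
[[ 0.446  0.568 -0.692 -0.238]
 [-0.895  0.28  -0.347 -0.368]
 [-0.003  0.774  0.633  0.842]
 [ 0.     0.     0.     1.   ]]
```

View pics/top1.png

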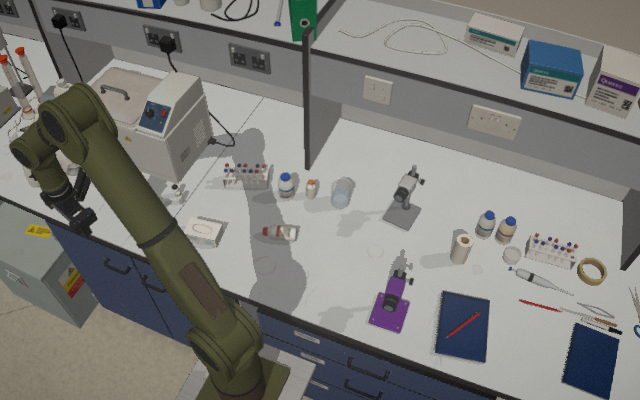

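View pics/scene1.png

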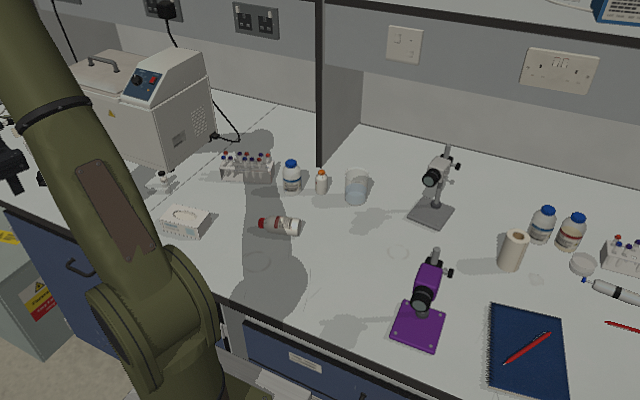

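Top view: the toppled bottle is at (280,233). The camera-shaped things are one with a grey base and aluminium housing at (405,195), one purple at (392,300), and possibly a small one at (175,190). The grey one fits the description. I'll confirm it and the bottle in one enlarged crop and measure from depth.

Run:
```python
from h import *
z=np.load('pics/scene1.npz');im=z['im'];W=z['W']
t=np.load('pics/top1.npz');
a=cv2.resize(im[205:245,240:310],None,fx=5.7,fy=5.7,interpolation=2)
b=cv2.resize(im[140:235,395:475],(400,475),interpolation=2)
c=np.zeros((475,800,3),np.uint8);c[:a.shape[0],:a.shape[1]]=a[:, :400];c[:,400:]=b
d=cv2.resize(t['im'][215:250,255:305],None,fx=6,fy=6);c[235:235+d.shape[0],:d.shape[1]]=d
cv2.imwrite('pics/crop1.png',c[...,::-1])
# bottle pts
for nm,q,(r0,r1,c0,c1) in(('scene',z,(205,245,240,315)),('top',t,(215,250,250,310))):
    P=q['W'][r0:r1,c0:c1].reshape(-1,3);C=q['im'][r0:r1,c0:c1].reshape(-1,3).astype(int)
    k=P[:,2]>0.012;P=P[k];C=C[k]
    print(nm,len(P),P.min(0).round(3),P.max(0).round(3))
    red=(C[:,0]>C[:,1]*1.8)
    print('red',P[red].mean(0).round(3),red.sum(),'white',P[~red].mean(0).round(3))
    u,s,v=np.linalg.svd((P-P.mean(0))[:,:2]);a=v[0];pr=(P[:,:2]-P.mean(0)[:2])@a
    print(a.round(3),pr.min(),pr.max(),P[P[:,2]>.042].mean(0).round(3))
# heights map: blobs
for nm,q in(('scene',z),('top',t)):
    Wq=q['W'];m=((Wq[...,2]>0.02)&(Wq[...,2]<0.3)&(Wq[...,0]>.3)&(Wq[...,0]<1.1)).astype(np.uint8)
    n,l,s,cc=cv2.connectedComponentsWithStats(m)
    for i in range(1,n):
        if s[i,4]>60:
            p=Wq[l==i];print(nm,cc[i].round(),s[i,4],p.min(0).round(3),p.max(0).round(3),np.median(p,0).round(3))
```

```text
scene 656 [0.481 0.064 0.012] [0.54  0.178 0.05 ]
red [0.494 0.157 0.032] 66 white [0.502 0.108 0.035]
[ 0.252 -0.968] -0.0649233979366394 0.04791377787430564 [0.512 0.109 0.045]
top 449 [0.468 0.056 0.012] [0.547 0.21  0.056]
red [0.494 0.171 0.031] 21 white [0.506 0.113 0.038]
[ 0.256 -0.967] -0.10076532742454454 0.06418101550809886 [0.513 0.111 0.046]
scene [139.  97.] 13794 [0.497 0.468 0.02 ] [1.1   1.326 0.3  ] [0.644 0.632 0.201]
scene [334. 109.] 2971 [0.816 0.148 0.02 ] [1.1  0.17 0.3 ] [0.915 0.152 0.162]
scene [  5. 119.] 64 [0.53  1.293 0.02 ] [0.588 1.371 0.033] [0.55  1.322 0.025]
scene [439. 173.] 907 [ 0.68  -0.271  0.02 ] [ 0.802 -0.197  0.22 ] [ 0.743 -0.229  0.176]
scene [246. 164.] 861 [0.626 0.251 0.02 ] [0.741 0.416 0.082] [0.676 0.333 0.047]
scene [291. 176.] 507 [0.651 0.149 0.02 ] [0.7   0.205 0.108] [0.666 0.169 0.069]
scene [356. 184.] 716 [ 0.692 -0.042  0.02 ] [0.764 0.026 0.094] [ 0.711 -0.01   0.065]
scene [321. 180.] 202 [0.697 0.08  0.021] [0.727 0.115 0.077] [0.708 0.094 0.05 ]
scene [185. 218.] 1017 [0.37  0.297 0.02 ] [0.457 0.421 0.046] [0.407 0.3
[... 2044 characters left out ...]
p [506. 229.] 386 [ 0.76  -0.599  0.021] [ 0.811 -0.543  0.111] [ 0.777 -0.57   0.076]
top [281. 232.] 419 [0.481 0.065 0.02 ] [0.547 0.18  0.056] [0.504 0.114 0.041]
top [552. 248.] 811 [ 0.745 -0.818  0.02 ] [ 0.816 -0.654  0.086] [ 0.771 -0.732  0.049]
top [462. 247.] 432 [ 0.626 -0.475  0.021] [ 0.689 -0.422  0.107] [ 0.643 -0.448  0.085]
top [512. 253.] 214 [ 0.692 -0.639  0.02 ] [ 0.756 -0.585  0.039] [ 0.723 -0.612  0.028]
top [593. 271.] 184 [ 0.718 -0.933  0.02 ] [ 0.817 -0.838  0.031] [ 0.762 -0.889  0.024]
top [395. 289.] 697 [ 0.306 -0.34   0.145] [ 0.427 -0.277  0.224] [ 0.36  -0.302  0.18 ]
top [533. 277.] 219 [ 0.647 -0.761  0.02 ] [ 0.681 -0.64   0.034] [ 0.661 -0.692  0.025]
```

View pics/crop1.png

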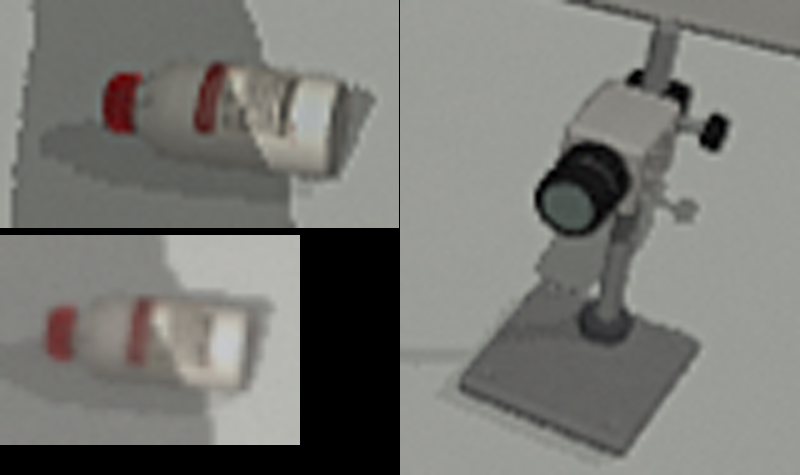

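Crop: bottle with red cap left (cap at −x,+y end), label up; the grey camera with aluminium housing and black lens is the one described. Now exact bottle axis and camera yaw.

Run:
```python
from h import *
from scipy.optimize import least_squares
def ray(nm,uv,z):
    m=camera_model(nm);K=np.array(m["camera_matrix"]);T=np.array(m["world_from_camera"])
    p=cv2.undistortPoints(np.float64(uv).reshape(-1,1,2),K,np.array(m["dist_coeffs"])).reshape(-1,2)
    d=np.c_[p[:,0],-p[:,1],-np.ones(len(p))]@T[:3,:3].T;o=T[:3,3]
    return o+d*((z-o[2])/d[:,2])[:,None]
for nm,f,bx in(('scene','scene1',(400,195,460,235)),('top','top1',(375,195,430,235))):
    q=np.load('pics/%s.npz'%f);W=q['W'];im=q['im'].astype(int)
    P=W.reshape(-1,3);k=(P[:,2]>.02)&(P[:,2]<.06)&(P[:,0]>.46)&(P[:,0]<.56)&(P[:,1]>.05)&(P[:,1]<.19)
    B=P[k]
    top=B[:,2]>.012
    # cylinder fit to body: axis at z=.024, r=.024
    a0=np.array([-.25,.968])
    def res(v,Q):
        n=np.array([np.cos(v[1]),np.sin(v[1])]);dd=(Q[:,:2])@n-v[0];return np.hypot(dd,Q[:,2]-.024)-.024
    c=a0@B[:,:2].T
    Q=B[(c>c.max()-.111+.005)&(c<c.max()-.045)]
    r=least_squares(lambda v:res(v,Q),[.53,.25],loss='soft_l1',f_scale=.002)
    n=np.array([np.cos(r.x[1]),np.sin(r.x[1])]);a=np.array([-n[1],n[0]]);s=B[:,:2]@a
    print(nm,'yaw',r.x[1],'rms',np.sqrt((res(r.x,Q)**2).mean()),'s',np.percentile(s,[0,1,99,100]).round(4),'base',(n*r.x[0]+a*s.min()).round(4),'cap',(n*r.x[0]+a*s.max()).round(4))
    # camera base
    k=(np.abs(W[...,2]-.013)<.008)&(W[...,0]>.6)&(W[...,0]<.9)&(W[...,1]<-.12)&(W[...,1]>-.36)&(im.sum(2)<420)
    n_,l,s_,cc=cv2.connectedComponentsWithStats(k.astype(np.uint8))
    i=1+s_[1:,4].argmax();v,u=np.nonzero(l==i);X=ray(nm,np.c_[u,v],.014)[:,:2]
    print('base rect',s_[i],cv2.minAreaRect((X*1000).astype(np.float32)))
    # lens barrel/housing
    H=P[(P[:,2]>.145)&(P[:,2]<.19)&(P[:,0]>.65)&(P[:,0]<.83)&(P[:,1]<-.12)&(P[:,1]>-.32)]
    I=im.reshape(-1,3)[(P[:,2]>.145)&(P[:,2]<.19)&(P[:,0]>.65)&(P[:,0]<.83)&(P[:,1]<-.12)&(P[:,1]>-.32)].sum(1)
    D=H[(I<150)];print('dark',len(D),D.mean(0).round(3),D.min(0).round(3),D.max(0).round(3),'all',H.mean(0).round(3),H.min(0).round(3),H.max(0).round(3))
```

```text
scene yaw 0.26612784760285635 rms 0.0022096175120666956 s [-0.0706 -0.0703  0.0391  0.042 ] base [0.5262 0.0703] cap [0.4966 0.1789]
base rect [407 196  48  36 910] ((750.0174560546875, -226.81558227539062), (100.26478576660156, 116.22711944580078), 81.47189331054688)
dark 217 [ 0.716 -0.226  0.174] [ 0.68  -0.27   0.147] [ 0.799 -0.197  0.185] all [ 0.729 -0.228  0.175] [ 0.68  -0.271  0.145] [ 0.802 -0.197  0.189]
top yaw 0.29703197985724145 rms 0.003253743601923817 s [-0.0872 -0.0865  0.0235  0.0252] base [0.5288 0.0707] cap [0.4959 0.1782]
base rect [382 199  39  32 656] ((754.3653564453125, -223.7828369140625), (100.1903305053711, 114.6916275024414), 81.72203826904297)<stdin>:30: RuntimeWarning: Mean of empty slice.
  ret = um.true_divide(
Traceback (most recent call last):
ValueError: zero-size array to reduction operation minimum which has no identity
```

Camera: base rect 116×100 mm (both views agree within 4 mm), lens direction d≈(−0.989,0.147), lens front ≈(0.679,−0.214), which matches the observed barrel x min of 0.68. The bottle measures 112 mm long with its base at (0.527,0.070).

Plan: grasp the body with the tool leaning 30°, turn 90° to stand it up, release it, regrasp it from above and carry it.

```bash
cat >> h.py <<'E'
a=np.array([-.275,.961,0]);n=np.array([.961,.275,0])
def frame(z,x):
    z=z/np.linalg.norm(z);x=x-z*(x@z);x/=np.linalg.norm(x);return np.c_[x,np.cross(z,x),z]
def plan(tcp,Rm,N):
    s=get_state();p0=s['tool_pos'];R0=R.from_quat(s['eef_rot']);R1=R.from_matrix(Rm)
    w=(R0.inv()*R1).as_rotvec();d=(np.array(tcp)-p0)/N
    print('dist',np.linalg.norm(d),'deg',np.degrees(np.linalg.norm(w))/N,'turn/row',(w/N/np.pi).round(4))
    for i in range(N):
        t=(R0*R.from_rotvec(w*i/N)).inv().apply(d)/.8;print(t.round(3).tolist())
def tilt(deg):  # tool dir leaning: +deg points towards -a
    t=np.radians(deg);return frame(np.cos(t)*np.array([0,0,-1.])-np.sin(t)*a,n)
def show():
    s=get_state();M=R.from_quat(s['eef_rot']).as_matrix();print(s['clock'],s['tool_pos'].round(4),'x',M[:,0].round(3),'z',M[:,2].round(3),'q',s['q'].round(2),'F',s['contact_force'].round(1),'open',s['opening'])
E
python3 - <<'E'
from h import *
Rm=tilt(30);g=np.array([.515,.1135,.027]);print(Rm[:,2])
plan(g+Rm[:,2]*(.019-.11),Rm,14)
E
```

```text
[ 0.13751468 -0.4805513  -0.86611787]
dist 0.04087618691136316 deg 4.65146188072333 turn/row [-0.0108 -0.006   0.0227]
[-0.03, 0.039, 0.012]
[-0.027, 0.041, 0.014]
[-0.024, 0.042, 0.016]
[-0.02, 0.043, 0.018]
[-0.017, 0.044, 0.019]
[-0.013, 0.045, 0.021]
[-0.01, 0.045, 0.023]
[-0.006, 0.044, 0.025]
[-0.003, 0.044, 0.026]
[0.001, 0.043, 0.028]
[0.005, 0.042, 0.029]
[0.008, 0.04, 0.03]
[0.011, 0.039, 0.031]
[0.015, 0.037, 0.033]
```

Call:
{"name": "apply_moves", "arguments": {"series": [{"x": -0.03,"y": 0.039,"z": 0.012,"wx": -0.0108,"wy": -0.006,"wz": 0.0227,"fingers": 1},{"x": -0.027,"y": 0.041,"z": 0.014,"wx": -0.0108,"wy": -0.006,"wz": 0.0227,"fingers": 1},{"x": -0.024,"y": 0.042,"z": 0.016,"wx": -0.0108,"wy": -0.006,"wz": 0.0227,"fingers": 1},{"x": -0.02,"y": 0.043,"z": 0.018,"wx": -0.0108,"wy": -0.006,"wz": 0.0227,"fingers": 1},{"x": -0.017,"y": 0.044,"z": 0.019,"wx": -0.0108,"wy": -0.006,"wz": 0.0227,"fingers": 1},{"x": -0.013,"y": 0.045,"z": 0.021,"wx": -0.0108,"wy": -0.006,"wz": 0.0227,"fingers": 1},{"x": -0.01,"y": 0.045,"z": 0.023,"wx": -0.0108,"wy": -0.006,"wz": 0.0227,"fingers": 1}]}}

```text
clock: 0.98
tool_pos: [0.335, 0.3742, 0.1685]
eef_rot: [0.915, 0.38, 0.018, 0.136]
contact_force: [1.1, 0.1, -0.0]
opening: 1.0
```

Run:
```python
from h import *
show()
Rm=tilt(30);g=np.array([.515,.1135,.027])
plan(g+Rm[:,2]*(.019-.11),Rm,8)
```

```text
0.975 [0.335  0.3742 0.1685] x [ 0.71   0.7   -0.071] z [ 0.136 -0.235 -0.962] q [-1.16  0.7   0.12  1.92  0.26  0.68 -0.49] F [ 1.1  0.1 -0. ] open 0.9996784592392512
dist 0.03514523450303707 deg 3.9876211811900704 turn/row [-0.0093 -0.0051  0.0194]
[-0.004, 0.038, 0.021]
[-0.002, 0.038, 0.022]
[0.001, 0.037, 0.023]
[0.004, 0.036, 0.024]
[0.006, 0.035, 0.025]
[0.009, 0.034, 0.026]
[0.011, 0.033, 0.027]
[0.014, 0.031, 0.028]
```

Call:
{"name": "apply_moves", "arguments": {"series": [{"x": -0.004,"y": 0.038,"z": 0.021,"wx": -0.0093,"wy": -0.0051,"wz": 0.0194},{"x": -0.002,"y": 0.038,"z": 0.022,"wx": -0.0093,"wy": -0.0051,"wz": 0.0194},{"x": 0.001,"y": 0.037,"z": 0.023,"wx": -0.0093,"wy": -0.0051,"wz": 0.0194},{"x": 0.004,"y": 0.036,"z": 0.024,"wx": -0.0093,"wy": -0.0051,"wz": 0.0194},{"x": 0.006,"y": 0.035,"z": 0.025,"wx": -0.0093,"wy": -0.0051,"wz": 0.0194},{"x": 0.009,"y": 0.034,"z": 0.026,"wx": -0.0093,"wy": -0.0051,"wz": 0.0194},{"x": 0.011,"y": 0.033,"z": 0.027,"wx": -0.0093,"wy": -0.0051,"wz": 0.0194},{"x": 0.014,"y": 0.031,"z": 0.028,"wx": -0.0093,"wy": -0.0051,"wz": 0.0194}]}}

```text
schema error: expected keys x, y, z, wx, wy, wz, fingers
```

Run:
```python
from h import *
show()
Rm=tilt(30);g=np.array([.515,.1135,.027])
plan(g+Rm[:,2]*(.019-.11),Rm,1)
im,W=take('wrist','wr1')
P=W[(W[...,2]>.03)&(W[...,2]<.06)&(W[...,0]>.44)&(W[...,0]<.58)&(W[...,1]>.03)&(W[...,1]<.21)]
print(len(P),P.min(0).round(3),P.max(0).round(3),P[P[:,2]>.042].mean(0).round(3))
Q=(P-np.array([.515,.1135,0]));print('perp',np.percentile(Q@n,[1,50,99]).round(4),'along',np.percentile(Q@a,[1,99]).round(4))
```

```text
0.975 [0.335  0.3742 0.1685] x [ 0.71   0.7   -0.071] z [ 0.136 -0.235 -0.962] q [-1.16  0.7   0.12  1.92  0.26  0.68 -0.49] F [ 1.1  0.1 -0. ] open 0.9996784592392512
dist 0.28116187602429654 deg 31.900969449520563 turn/row [-0.0744 -0.0409  0.1556]
[-0.036, 0.307, 0.168]
818 [0.485 0.082 0.03 ] [0.529 0.181 0.047] [0.502 0.141 0.044]
perp [-0.0216 -0.0071  0.0193] along [-0.0149  0.0676]
```

View pics/wr1.png

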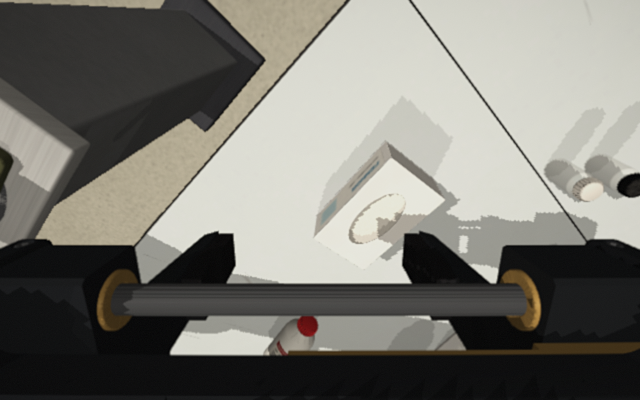

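The call was refused because the "fingers" key was missing, so the arm did not move. The wrist view shows the bottle cap at (307,325) between the fingers. Repeating with all keys.

Call:
{"name": "apply_moves", "arguments": {"series": [{"x": -0.004,"y": 0.038,"z": 0.021,"wx": -0.0093,"wy": -0.0051,"wz": 0.0194,"fingers": 1},{"x": -0.002,"y": 0.038,"z": 0.022,"wx": -0.0093,"wy": -0.0051,"wz": 0.0194,"fingers": 1},{"x": 0.001,"y": 0.037,"z": 0.023,"wx": -0.0093,"wy": -0.0051,"wz": 0.0194,"fingers": 1},{"x": 0.004,"y": 0.036,"z": 0.024,"wx": -0.0093,"wy": -0.0051,"wz": 0.0194,"fingers": 1},{"x": 0.006,"y": 0.035,"z": 0.025,"wx": -0.0093,"wy": -0.0051,"wz": 0.0194,"fingers": 1},{"x": 0.009,"y": 0.034,"z": 0.026,"wx": -0.0093,"wy": -0.0051,"wz": 0.0194,"fingers": 1},{"x": 0.011,"y": 0.033,"z": 0.027,"wx": -0.0093,"wy": -0.0051,"wz": 0.0194,"fingers": 1},{"x": 0.014,"y": 0.031,"z": 0.028,"wx": -0.0093,"wy": -0.0051,"wz": 0.0194,"fingers": 1}]}}

```text
clock: 2.02
tool_pos: [0.5074, 0.1456, 0.1041]
eef_rot: [0.956, 0.124, 0.036, 0.263]
contact_force: [-0.0, -0.7, 0.3]
opening: 1.001
```

Run:
```python
from h import *
show()
Rm=tilt(30);g=np.array([.515,.1135,.027])
plan(g+Rm[:,2]*(.019-.11),Rm,1)
im,W=take('wrist','wr2')
P=W[(W[...,2]>.03)&(W[...,2]<.06)&(W[...,0]>.44)&(W[...,0]<.58)&(W[...,1]>.03)&(W[...,1]<.21)]
print(len(P),P.min(0).round(3),P.max(0).round(3),P[P[:,2]>.042].mean(0).round(3))
Q=(P-np.array([.515,.1135,0]));print('perp',np.percentile(Q@n,[1,50,99]).round(4),'along',np.percentile(Q@a,[1,99]).round(4))
```

```text
2.025 [0.5074 0.1456 0.1041] x [0.967 0.256 0.003] z [ 0.134 -0.494 -0.859] q [-0.91  0.93  0.43  1.92  0.32  0.55 -0.64] F [-0.  -0.7  0.3] open 1.0011114883885697
dist 0.012746607232930807 deg 1.3695883852563868 turn/row [ 0.0044  0.0023 -0.0058]
[-0.002, -0.012, -0.01]
6371 [0.485 0.068 0.03 ] [0.548 0.181 0.048] [0.514 0.119 0.045]
perp [-0.0208  0.0012  0.0225] along [-0.0388  0.0674]
```

View pics/wr2.png

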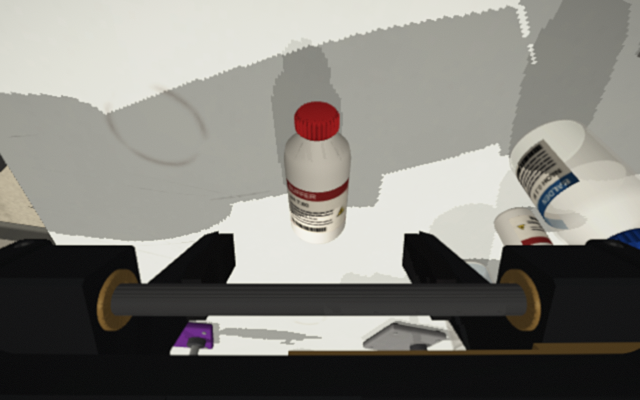

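The bottle is centred between the jaws at (318,170) with its label up, and the wrist cloud agrees with the estimate (perp 1 mm, grasp ~44 mm above the base). Descending.

Run:
```python
from h import *
Rm=tilt(30);g=np.array([.516,.1135,.027])
plan(g+Rm[:,2]*.019,Rm,5)
```

```text
dist 0.020154362003016422 deg 0.3729157499228421 turn/row [ 0.0012  0.0006 -0.0016]
[-0.0, -0.004, 0.025]
[-0.0, -0.004, 0.025]
[-0.0, -0.004, 0.025]
[-0.0, -0.004, 0.025]
[-0.0, -0.004, 0.025]
```

Call:
{"name": "apply_moves", "arguments": {"series": [{"x": 0,"y": -0.004,"z": 0.025,"wx": 0.0012,"wy": 0.0006,"wz": -0.0016,"fingers": 1},{"x": 0,"y": -0.004,"z": 0.025,"wx": 0.0012,"wy": 0.0006,"wz": -0.0016,"fingers": 1},{"x": 0,"y": -0.004,"z": 0.025,"wx": 0.0012,"wy": 0.0006,"wz": -0.0016,"fingers": 1},{"x": 0,"y": -0.004,"z": 0.025,"wx": 0.0012,"wy": 0.0006,"wz": -0.0016,"fingers": 1},{"x": 0,"y": -0.004,"z": 0.022,"wx": 0.0012,"wy": 0.0006,"wz": -0.0016,"fingers": 1},{"x": 0,"y": 0,"z": 0,"wx": 0,"wy": 0,"wz": 0,"fingers": 1}]}}

```text
clock: 2.82
tool_pos: [0.5235, 0.0997, 0.0071]
eef_rot: [0.957, 0.13, 0.036, 0.258]
contact_force: [-0.2, -0.4, 0.1]
opening: 1.0
```

Run:
```python
from h import *
show();Rm=tilt(30);g=np.array([.516,.1135,.027])
plan(g+Rm[:,2]*.019,Rm,1)
```

```text
2.825 [0.5235 0.0997 0.0071] x [0.964 0.267 0.002] z [ 0.136 -0.485 -0.864] q [-0.83  1.12  0.44  1.95  0.35  0.31 -0.66] F [-0.2 -0.4  0.1] open 0.999554102268114
dist 0.007584643720027488 deg 0.5386958295718214 turn/row [ 0.0013  0.0008 -0.0026]
[-0.004, -0.004, -0.007]
```

Call:
{"name": "apply_moves", "arguments": {"series": [{"x": -0.004,"y": -0.004,"z": -0.004,"wx": 0.0013,"wy": 0.0008,"wz": -0.0026,"fingers": 1},{"x": 0,"y": 0,"z": 0,"wx": 0,"wy": 0,"wz": 0,"fingers": -1},{"x": 0,"y": 0,"z": 0,"wx": 0,"wy": 0,"wz": 0,"fingers": -1},{"x": 0,"y": 0,"z": 0,"wx": 0,"wy": 0,"wz": 0,"fingers": -1},{"x": 0,"y": 0,"z": 0,"wx": 0,"wy": 0,"wz": 0,"fingers": -1},{"x": 0,"y": 0,"z": 0,"wx": 0,"wy": 0,"wz": 0,"fingers": -1},{"x": 0,"y": 0,"z": 0,"wx": 0,"wy": 0,"wz": 0,"fingers": -1}], "force": 25}}

```text
clock: 3.7
tool_pos: [0.5199, 0.1043, 0.0101]
eef_rot: [0.957, 0.134, 0.037, 0.256]
contact_force: [0.6, 0.1, -0.6]
opening: 0.534
```

Run:
```python
from h import *
show()
# lift 0.10 straight up keep tilt, then tilt to -60
s=get_state();p=s['tool_pos'];plan(p+[0,0,.1],tilt(30),4)
```

```text
3.7 [0.5199 0.1043 0.0101] x [0.961 0.276 0.003] z [ 0.14  -0.479 -0.867] q [-0.84  1.11  0.44  1.96  0.35  0.3  -0.66] F [ 0.6  0.1 -0.6] open 0.5339455565752957
dist 0.025 deg 0.04104296092727346 turn/row [-0.0001 -0.0002 -0.0001]
[0.0, 0.016, -0.027]
[0.0, 0.016, -0.027]
[0.0, 0.016, -0.027]
[0.0, 0.016, -0.027]
```

Call:
{"name": "apply_moves", "arguments": {"series": [{"x": 0,"y": 0.016,"z": -0.027,"wx": 0,"wy": 0,"wz": 0,"fingers": -1},{"x": 0,"y": 0.016,"z": -0.027,"wx": 0,"wy": 0,"wz": 0,"fingers": -1},{"x": 0,"y": 0.016,"z": -0.027,"wx": 0,"wy": 0,"wz": 0,"fingers": -1},{"x": 0,"y": 0.016,"z": -0.027,"wx": 0,"wy": 0,"wz": 0,"fingers": -1}]}}

```text
clock: 4.2
tool_pos: [0.5188, 0.1042, 0.11]
eef_rot: [0.957, 0.136, 0.036, 0.255]
contact_force: [0.5, -0.0, -2.2]
opening: 0.526
```

Run:
```python
from h import *
show()
s=get_state();M=R.from_quat(s['eef_rot']).as_matrix();g=s['tool_pos']-.019*M[:,2];Rm=tilt(-60);plan(g+.019*Rm[:,2],Rm,14)
```

```text
4.2 [0.5188 0.1042 0.11  ] x [ 0.961  0.278 -0.001] z [ 0.137 -0.478 -0.867] q [-0.84  0.91  0.43  1.96  0.36  0.48 -0.59] F [ 0.5 -0.  -2.2] open 0.5255047360016424
dist 0.001916507878944829 deg 6.41673125899275 turn/row [0.0356 0.0001 0.0001]
[0.0, -0.002, -0.002]
[0.0, -0.002, -0.001]
[0.0, -0.002, -0.001]
[0.0, -0.002, -0.001]
[0.0, -0.002, -0.001]
[0.0, -0.002, -0.001]
[0.0, -0.002, -0.0]
[0.0, -0.002, 0.0]
[0.0, -0.002, 0.0]
[0.0, -0.002, 0.001]
[0.0, -0.002, 0.001]
[0.0, -0.002, 0.001]
[0.0, -0.002, 0.001]
[-0.0, -0.002, 0.001]
```

Call:
{"name": "apply_moves", "arguments": {"series": [{"x": 0,"y": -0.003,"z": -0.001,"wx": 0.036,"wy": 0,"wz": 0,"fingers": -1},{"x": 0,"y": -0.003,"z": -0.001,"wx": 0.036,"wy": 0,"wz": 0,"fingers": -1},{"x": 0,"y": -0.003,"z": -0.001,"wx": 0.036,"wy": 0,"wz": 0,"fingers": -1},{"x": 0,"y": -0.003,"z": -0.001,"wx": 0.036,"wy": 0,"wz": 0,"fingers": -1},{"x": 0,"y": -0.003,"z": 0,"wx": 0.036,"wy": 0,"wz": 0,"fingers": -1},{"x": 0,"y": -0.003,"z": 0,"wx": 0.036,"wy": 0,"wz": 0,"fingers": -1},{"x": 0,"y": -0.003,"z": 0,"wx": 0.036,"wy": 0,"wz": 0,"fingers": -1}]}}

```text
clock: 5.08
tool_pos: [0.5137, 0.1238, 0.1115]
eef_rot: [0.979, 0.143, -0.02, -0.145]
contact_force: [0.1, 0.1, -3.9]
opening: 0.532
```

Run:
```python
from h import *
show()
Rm=tilt(-60);plan(np.array([.515,.114,.12])+.019*Rm[:,2],Rm,7)
```

```text
5.075 [0.5137 0.1238 0.1115] x [0.959 0.285 0.003] z [-0.08   0.278 -0.957] q [ 0.12  0.83 -0.45  1.92  0.07  0.47  0.02] F [ 0.1  0.1 -3.9] open 0.5319820893258005
dist 0.0009850556053866055 deg 6.1721702511680805 turn/row [0.0343 0.0002 0.0004]
[-0.0, -0.001, 0.001]
[-0.0, -0.001, 0.001]
[-0.0, -0.001, 0.001]
[-0.0, -0.001, 0.001]
[-0.0, -0.001, 0.001]
[-0.0, -0.001, 0.001]
[-0.0, -0.001, 0.001]
```

Call:
{"name": "apply_moves", "arguments": {"series": [{"x": 0,"y": -0.001,"z": 0.001,"wx": 0.0343,"wy": 0,"wz": 0,"fingers": -1},{"x": 0,"y": -0.001,"z": 0.001,"wx": 0.0343,"wy": 0,"wz": 0,"fingers": -1},{"x": 0,"y": -0.001,"z": 0.001,"wx": 0.0343,"wy": 0,"wz": 0,"fingers": -1},{"x": 0,"y": -0.001,"z": 0.001,"wx": 0.0343,"wy": 0,"wz": 0,"fingers": -1},{"x": 0,"y": -0.001,"z": 0.001,"wx": 0.0343,"wy": 0,"wz": 0,"fingers": -1},{"x": 0,"y": -0.001,"z": 0.001,"wx": 0.0343,"wy": 0,"wz": 0,"fingers": -1},{"x": 0,"y": -0.001,"z": 0.001,"wx": 0.0343,"wy": 0,"wz": 0,"fingers": -1},{"x": 0,"y": 0,"z": 0,"wx": 0,"wy": 0,"wz": 0,"fingers": -1}]}}

```text
clock: 6.08
tool_pos: [0.5131, 0.1197, 0.1019]
eef_rot: [0.855, 0.117, -0.07, -0.501]
contact_force: [-1.0, 0.2, -2.4]
opening: 0.527
```

Run:
```python
from h import *
show()
Rm=tilt(-60);plan(np.array([.515,.114,.12])+.019*Rm[:,2],Rm,1)
take('scene','scene2');im=np.load('pics/scene2.npz')['im']
cv2.imwrite('pics/s2c.png',cv2.resize(im[120:280,200:360],(640,640),interpolation=2)[:600,:,::-1])
m=camera_model('scene');T=np.array(m['world_from_camera'])
W=np.load('pics/scene2.npz')['W'];i=im.astype(int)
red=(i[...,0]>1.8*i[...,1])&(i[...,0]>70)&(abs(W[...,0]-.51)<.1)&(abs(W[...,1]-.11)<.1)&(W[...,2]>.13)
print('cap',red.sum(),W[red].mean(0),W[red].min(0),W[red].max(0))
```

```text
6.075 [0.5131 0.1197 0.1019] x [ 0.963  0.27  -0.004] z [-0.237  0.84  -0.489] q [ 0.66  1.31 -0.93  1.69 -0.11  0.81  0.44] F [-1.   0.2 -2.4] open 0.5273965944578964
dist 0.013520984103195858 deg 0.8499063907321232 turn/row [-0.0042 -0.001  -0.0019]
[0.0, -0.016, 0.006]
cap 91 [0.51095801 0.10420196 0.17462284] [0.50077676 0.09146279 0.16437615] [0.52761244 0.11811198 0.18042631]
```

View pics/s2c.png

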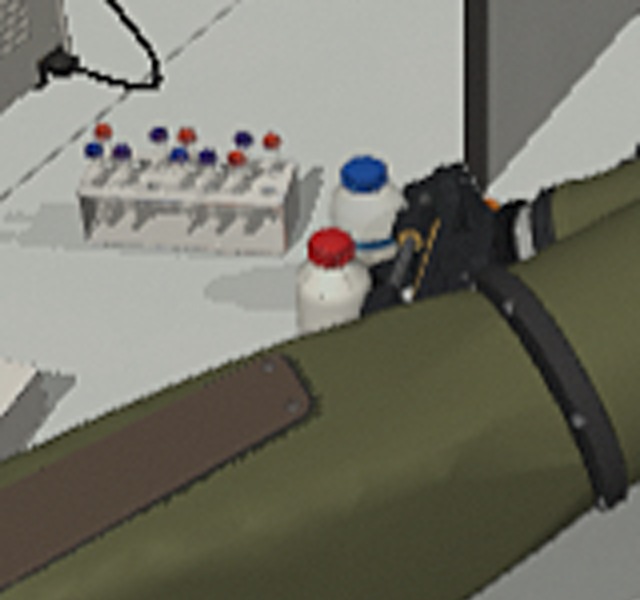

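Scene view: the bottle hangs upright with its cap at (330,247) in the crop. Cap top is at z≈0.180, so the base is about 69 mm up. Lowering.

Run:
```python
from h import *
s=get_state();plan(s['tool_pos']-[0,0,.062],tilt(-60),5)
```

```text
dist 0.0124 deg 0.1510899828487148 turn/row [-0.0008 -0.0001 -0.0002]
[0.0, 0.014, 0.008]
[0.0, 0.013, 0.008]
[0.0, 0.013, 0.008]
[0.0, 0.013, 0.008]
[0.0, 0.013, 0.008]
```

Call:
{"name": "apply_moves", "arguments": {"series": [{"x": 0,"y": 0.013,"z": 0.008,"wx": -0.0008,"wy": 0,"wz": 0,"fingers": -1},{"x": 0,"y": 0.013,"z": 0.008,"wx": -0.0008,"wy": 0,"wz": 0,"fingers": -1},{"x": 0,"y": 0.013,"z": 0.008,"wx": -0.0008,"wy": 0,"wz": 0,"fingers": -1},{"x": 0,"y": 0.013,"z": 0.008,"wx": -0.0008,"wy": 0,"wz": 0,"fingers": -1},{"x": 0,"y": 0.013,"z": 0.008,"wx": -0.0008,"wy": 0,"wz": 0,"fingers": -1},{"x": 0,"y": 0,"z": 0,"wx": 0,"wy": 0,"wz": 0,"fingers": -1}]}}

```text
clock: 6.88
tool_pos: [0.5124, 0.1245, 0.0396]
eef_rot: [0.859, 0.122, -0.069, -0.492]
contact_force: [-0.6, -0.7, -1.3]
opening: 0.53
```

Run:
```python
from h import *
show()
s=get_state();M=R.from_quat(s['eef_rot']).as_matrix();print('g',s['tool_pos']-.019*M[:,2])
im,W=take('scene','scene3');i=im.astype(int)
red=(i[...,0]>1.8*i[...,1])&(i[...,0]>70)&(abs(W[...,0]-.51)<.1)&(abs(W[...,1]-.11)<.1)&(W[...,2]>.06)
print('cap',red.sum(),W[red].mean(0),W[red].min(0),W[red].max(0))
im,W=take('wrist','wr3')
```

```text
6.875 [0.5124 0.1245 0.0396] x [0.961 0.277 0.001] z [-0.238  0.828 -0.507] q [ 0.63  1.39 -0.88  1.67 -0.06  0.76  0.48] F [-0.6 -0.7 -1.3] open 0.5304548512759151
g [0.51695001 0.1087205  0.04923368]
cap 84 [0.50985409 0.11067491 0.11263783] [0.49860743 0.09822931 0.10423666] [0.52383081 0.12582573 0.11885698]
```

View pics/wr3.png

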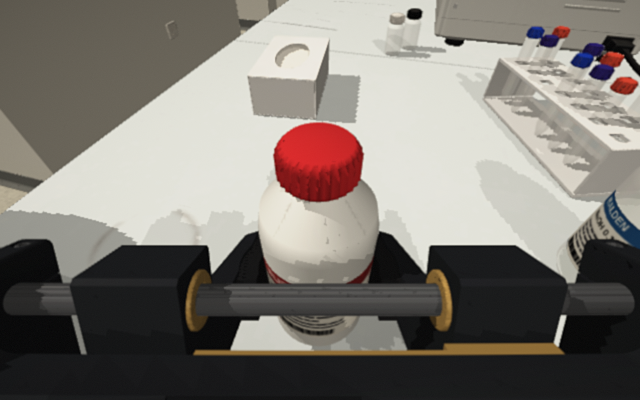

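Wrist view: upright bottle with red cap at (318,160), label side towards the palm, about 6 mm above the bench. Easing it down until contact.

Call:
{"name": "apply_moves", "arguments": {"series": [{"x": 0,"y": 0.004,"z": 0.0024,"wx": 0.002,"wy": 0,"wz": 0,"fingers": -1},{"x": 0,"y": 0.002,"z": 0.0012,"wx": 0,"wy": 0,"wz": 0,"fingers": -1},{"x": 0,"y": 0,"z": 0,"wx": 0,"wy": 0,"wz": 0,"fingers": -1}]}}

```text
clock: 7.35
tool_pos: [0.5135, 0.1246, 0.0357]
eef_rot: [0.858, 0.122, -0.068, -0.495]
contact_force: [0.3, 0.2, -1.9]
opening: 0.533
```

Call:
{"name": "apply_moves", "arguments": {"series": [{"x": 0,"y": 0.0025,"z": 0.0015,"wx": 0,"wy": 0,"wz": 0,"fingers": -1},{"x": 0,"y": 0,"z": 0,"wx": 0,"wy": 0,"wz": 0,"fingers": -1}]}}

```text
clock: 7.6
tool_pos: [0.5138, 0.1249, 0.0347]
eef_rot: [0.857, 0.122, -0.068, -0.496]
contact_force: [0.2, 0.2, -2.5]
opening: 0.531
```

Call:
{"name": "apply_moves", "arguments": {"series": [{"x": 0,"y": 0.0035,"z": 0.0022,"wx": 0,"wy": 0,"wz": 0,"fingers": -1},{"x": 0,"y": 0,"z": 0,"wx": 0,"wy": 0,"wz": 0,"fingers": -1}]}}

```text
clock: 7.85
tool_pos: [0.5139, 0.1256, 0.0349]
eef_rot: [0.856, 0.122, -0.068, -0.498]
contact_force: [0.6, 0.7, -2.4]
opening: 0.529
```

Call:
{"name": "apply_moves", "arguments": {"series": [{"x": 0,"y": 0.006,"z": 0.003,"wx": -0.002,"wy": 0,"wz": 0,"fingers": -1},{"x": 0,"y": 0.002,"z": 0.001,"wx": 0,"wy": 0,"wz": 0,"fingers": -1}]}}

```text
clock: 8.1
tool_pos: [0.514, 0.127, 0.0346]
eef_rot: [0.855, 0.124, -0.068, -0.499]
contact_force: [0.6, -1.2, 0.2]
opening: 0.528
```

Run:
```python
from h import *
show()
s=get_state();M=R.from_quat(s['eef_rot']).as_matrix();print('g',s['tool_pos']-.019*M[:,2])
im,W=take('scene','scene3');i=im.astype(int)
red=(i[...,0]>1.8*i[...,1])&(i[...,0]>70)&(abs(W[...,0]-.51)<.1)&(abs(W[...,1]-.11)<.1)&(W[...,2]>.06)
print('cap',red.sum(),W[red].mean(0),W[red].min(0),W[red].max(0))
```

```text
8.1 [0.514  0.127  0.0346] x [0.96  0.279 0.007] z [-0.24   0.837 -0.493] q [ 0.63  1.41 -0.89  1.66 -0.06  0.77  0.49] F [ 0.6 -1.2  0.2] open 0.5282422480823047
g [0.51850961 0.11113887 0.04397604]
cap 82 [0.51090715 0.11260884 0.10742707] [0.50020654 0.10044102 0.09467198] [0.52875732 0.1268242  0.11280881]
```

Force rose from −2.4 to +0.2 N and the cap top is at 0.112, so the bottle is on the bench. Releasing.

Call:
{"name": "apply_moves", "arguments": {"series": [{"x": 0,"y": 0,"z": 0,"wx": 0,"wy": 0,"wz": 0,"fingers": 0.3},{"x": 0,"y": 0,"z": 0,"wx": 0,"wy": 0,"wz": 0,"fingers": 0.6},{"x": 0,"y": 0,"z": 0,"wx": 0,"wy": 0,"wz": 0,"fingers": 1},{"x": 0,"y": 0,"z": 0,"wx": 0,"wy": 0,"wz": 0,"fingers": 1},{"x": 0,"y": 0,"z": 0,"wx": 0,"wy": 0,"wz": 0,"fingers": 1}]}}

```text
clock: 8.78
tool_pos: [0.5137, 0.1275, 0.0334]
eef_rot: [0.855, 0.123, -0.068, -0.499]
contact_force: [0.4, -0.0, 0.8]
opening: 1.003
```

Run:
```python
from h import *
show()
s=get_state();M=R.from_quat(s['eef_rot']).as_matrix();plan(s['tool_pos']-.13*M[:,2],M,6)
```

```text
8.775 [0.5137 0.1275 0.0334] x [0.96  0.279 0.006] z [-0.24   0.836 -0.493] q [ 0.63  1.42 -0.89  1.66 -0.06  0.77  0.49] F [ 0.4 -0.   0.8] open 1.002619316650695
dist 0.021666666666666678 deg 1.325231117276465e-16 turn/row [ 0. -0.  0.]
[0.0, -0.0, -0.027]
[0.0, -0.0, -0.027]
[0.0, -0.0, -0.027]
[0.0, -0.0, -0.027]
[0.0, -0.0, -0.027]
[0.0, -0.0, -0.027]
```

Call:
{"name": "apply_moves", "arguments": {"series": [{"x": 0,"y": 0,"z": -0.02,"wx": 0,"wy": 0,"wz": 0,"fingers": 1},{"x": 0,"y": 0,"z": -0.027,"wx": 0,"wy": 0,"wz": 0,"fingers": 1},{"x": 0,"y": 0,"z": -0.027,"wx": 0,"wy": 0,"wz": 0,"fingers": 1},{"x": 0,"y": 0,"z": -0.027,"wx": 0,"wy": 0,"wz": 0,"fingers": 1},{"x": 0,"y": 0,"z": -0.03,"wx": 0,"wy": 0,"wz": 0,"fingers": 1},{"x": 0,"y": 0,"z": -0.03,"wx": 0,"wy": 0,"wz": 0,"fingers": 1}]}}

```text
clock: 9.52
tool_pos: [0.5462, 0.0129, 0.1007]
eef_rot: [0.855, 0.123, -0.068, -0.499]
contact_force: [0.9, 1.2, 0.0]
opening: 0.998
```

Run:
```python
from h import *
show()
im,W=take('wrist','wr4')
i=im.astype(int)
B=(W[...,2]>.012)&(W[...,2]<.125)&(abs(W[...,0]-.517)<.06)&(abs(W[...,1]-.11)<.06)
red=B&(i[...,0]>1.8*i[...,1])&(i[...,0]>70)&(W[...,2]>.09)
print('cap',red.sum(),W[red].mean(0),W[red].min(0),W[red].max(0))
for lo,hi in((.012,.03),(.03,.05),(.05,.07),(.1,.106)):
    k=B&(W[...,2]>lo)&(W[...,2]<hi);P=W[k]
    if len(P)<30: print(len(P));continue
    A=np.c_[2*P[:,:2],np.ones(len(P))];x=np.linalg.lstsq(A,(P[:,:2]**2).sum(1),rcond=None)[0]
    print(lo,len(P),'centre',x[:2],'r',np.sqrt(x[2]+x[:2]@x[:2]))
```

```text
9.525 [0.5462 0.0129 0.1007] x [0.96  0.279 0.006] z [-0.239  0.836 -0.494] q [ 0.74  1.32 -0.89  1.48 -0.06  1.09  0.49] F [0.9 1.2 0. ] open 0.9981448795133876
cap 1021 [0.51962455 0.10800246 0.1068197 ] [0.504009   0.09868376 0.09597796] [0.5323985  0.12597921 0.11129987]
0.012 596 centre [0.51802131 0.11401666] r 0.02394049400110368
0.03 796 centre [0.51809175 0.11399574] r 0.023926949043632073
0.05 963 centre [0.51806019 0.11395581] r 0.023819174986400418
0.1 265 centre [0.51790505 0.11424842] r 0.013740107281216473
```

View pics/wr4.png

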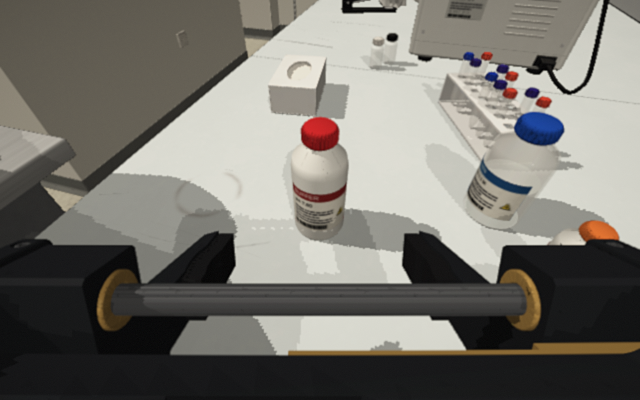

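The bottle stands upright at (0.518, 0.114): fitted radii are 23.9 and 13.7 mm, and the centres at all heights agree within 0.3 mm. The label faces the palm, with its text centred at (319,207). Next is the regrasp from above.

```bash
cat >> h.py <<'E'
def down(deg): t=np.radians(deg);return frame(np.array([0,0,-1.]),np.array([np.cos(t),np.sin(t),0]))
E
python3 - <<'E'
from h import *
plan([.535,.03,.22],down(-20),8)
E
```

```text
dist 0.015127332103017125 deg 8.67113729325545 turn/row [-0.0405  0.0128  0.0227]
[-0.001, -0.018, -0.006]
[-0.002, -0.017, -0.008]
[-0.003, -0.015, -0.01]
[-0.003, -0.014, -0.012]
[-0.004, -0.012, -0.014]
[-0.004, -0.01, -0.016]
[-0.004, -0.007, -0.017]
[-0.004, -0.005, -0.018]
```

Call:
{"name": "apply_moves", "arguments": {"series": [{"x": -0.001,"y": -0.018,"z": -0.006,"wx": -0.0405,"wy": 0.0128,"wz": 0.0227,"fingers": 1},{"x": -0.002,"y": -0.017,"z": -0.008,"wx": -0.0405,"wy": 0.0128,"wz": 0.0227,"fingers": 1},{"x": -0.003,"y": -0.015,"z": -0.01,"wx": -0.0405,"wy": 0.0128,"wz": 0.0227,"fingers": 1},{"x": -0.003,"y": -0.014,"z": -0.012,"wx": -0.0405,"wy": 0.0128,"wz": 0.0227,"fingers": 1},{"x": -0.004,"y": -0.012,"z": -0.014,"wx": -0.0405,"wy": 0.0128,"wz": 0.0227,"fingers": 1},{"x": -0.004,"y": -0.01,"z": -0.016,"wx": -0.0405,"wy": 0.0128,"wz": 0.0227,"fingers": 1},{"x": -0.004,"y": -0.007,"z": -0.017,"wx": -0.0405,"wy": 0.0128,"wz": 0.0227,"fingers": 1},{"x": -0.004,"y": -0.005,"z": -0.018,"wx": -0.0405,"wy": 0.0128,"wz": 0.0227,"fingers": 1}]}}

```text
clock: 10.58
tool_pos: [0.5341, 0.0272, 0.2223]
eef_rot: [0.982, -0.191, 0.003, 0.012]
contact_force: [0.5, -0.4, -1.2]
opening: 0.998
```

Run:
```python
from h import *
show();plan([.518,.114,.17],down(-20),6)
```

```text
10.575 [0.5341 0.0272 0.2223] x [ 0.927 -0.375  0.01 ] z [ 0.    -0.025 -1.   ] q [-0.1   0.59 -0.09  1.86  0.12  0.7  -0.65] F [ 0.5 -0.4 -1.2] open 0.9983005976876589
dist 0.017105266669217363 deg 0.4153262954751118 turn/row [ 0.0012 -0.0005 -0.0019]
[-0.01, -0.016, 0.01]
[-0.01, -0.016, 0.011]
[-0.01, -0.016, 0.011]
[-0.01, -0.016, 0.011]
[-0.01, -0.016, 0.011]
[-0.009, -0.016, 0.011]
```

Call:
{"name": "apply_moves", "arguments": {"series": [{"x": -0.01,"y": -0.016,"z": 0.01,"wx": 0.0012,"wy": -0.0005,"wz": -0.0019,"fingers": 1},{"x": -0.01,"y": -0.016,"z": 0.011,"wx": 0.0012,"wy": -0.0005,"wz": -0.0019,"fingers": 1},{"x": -0.01,"y": -0.016,"z": 0.011,"wx": 0.0012,"wy": -0.0005,"wz": -0.0019,"fingers": 1},{"x": -0.01,"y": -0.016,"z": 0.011,"wx": 0.0012,"wy": -0.0005,"wz": -0.0019,"fingers": 1},{"x": -0.01,"y": -0.016,"z": 0.011,"wx": 0.0012,"wy": -0.0005,"wz": -0.0019,"fingers": 1},{"x": -0.009,"y": -0.016,"z": 0.011,"wx": 0.0012,"wy": -0.0005,"wz": -0.0019,"fingers": 1},{"x": 0,"y": 0,"z": 0,"wx": 0,"wy": 0,"wz": 0,"fingers": 1}]}}

```text
clock: 11.45
tool_pos: [0.5144, 0.1208, 0.1633]
eef_rot: [0.985, -0.171, -0.003, -0.002]
contact_force: [-0.0, -0.6, 0.8]
opening: 1.001
```

Run:
```python
from h import *
show();plan([.518,.114,.055],down(-20),5)
im,W=take('wrist','wr5');i=im.astype(int)
red=(i[...,0]>1.8*i[...,1])&(i[...,0]>70)&(abs(W[...,0]-.517)<.06)&(abs(W[...,1]-.11)<.06)&(W[...,2]>.108);print(red.sum(),W[red].mean(0),W[red].min(0),W[red].max(0))
```

```text
11.45 [0.5144 0.1208 0.1633] x [ 0.942 -0.337 -0.007] z [-0.006  0.006 -1.   ] q [-0.25  0.68 -0.1   1.93  0.11  0.55 -0.77] F [-0.  -0.6  0.8] open 1.0007606487235798
dist 0.021718073832526337 deg 0.11180503703779751 turn/row [-0.0002  0.0005  0.0003]
[0.002, 0.001, 0.027]
[0.002, 0.001, 0.027]
[0.002, 0.001, 0.027]
[0.002, 0.001, 0.027]
[0.001, 0.001, 0.027]
1050 [0.51832808 0.1151222  0.1099526 ] [0.50505436 0.10154233 0.10800396] [0.5313463  0.12751068 0.11213589]
```

Call:
{"name": "apply_moves", "arguments": {"series": [{"x": 0.007,"y": 0.006,"z": 0.01,"wx": -0.0002,"wy": 0.0005,"wz": 0,"fingers": 1},{"x": 0,"y": 0,"z": 0.025,"wx": 0,"wy": 0,"wz": 0,"fingers": 1},{"x": 0,"y": 0,"z": 0.025,"wx": 0,"wy": 0,"wz": 0,"fingers": 1},{"x": 0,"y": 0,"z": 0.025,"wx": 0,"wy": 0,"wz": 0,"fingers": 1},{"x": 0,"y": 0,"z": 0.025,"wx": 0,"wy": 0,"wz": 0,"fingers": 1},{"x": 0,"y": 0,"z": 0,"wx": 0,"wy": 0,"wz": 0,"fingers": 1}]}}

```text
clock: 12.25
tool_pos: [0.5226, 0.1065, 0.0735]
eef_rot: [0.984, -0.176, 0.001, -0.0]
contact_force: [-0.4, -0.5, 0.4]
opening: 1.001
```

Run:
```python
from h import *
show();plan([.518,.1145,.054],down(-20),1)
```

```text
12.25 [0.5226 0.1065 0.0735] x [ 0.938 -0.346  0.003] z [ 0.003  0.    -1.   ] q [-0.25  0.83 -0.06  1.97  0.14  0.34 -0.78] F [-0.4 -0.5  0.4] open 1.000894721296634
dist 0.021533138235006043 deg 0.2773020881553265 turn/row [-0.0003 -0.0008 -0.0012]
[-0.009, -0.007, 0.024]
```

Call:
{"name": "apply_moves", "arguments": {"series": [{"x": -0.006,"y": -0.005,"z": 0.008,"wx": 0,"wy": 0,"wz": 0,"fingers": 1},{"x": 0,"y": 0,"z": 0,"wx": 0,"wy": 0,"wz": 0,"fingers": 1}]}}

```text
clock: 12.5
tool_pos: [0.5204, 0.1117, 0.0677]
eef_rot: [0.984, -0.176, 0.002, -0.001]
contact_force: [-0.3, 0.5, -0.2]
opening: 0.999
```

Run:
```python
from h import *
show();plan([.518,.1145,.054],down(-20),1)
```

```text
12.5 [0.5204 0.1117 0.0677] x [ 0.938 -0.347  0.004] z [ 0.005  0.    -1.   ] q [-0.26  0.84 -0.06  1.98  0.14  0.32 -0.79] F [-0.3  0.5 -0.2] open 0.9987809955698695
dist 0.014197471823133176 deg 0.4059182617381995 turn/row [-0.0006 -0.0014 -0.0016]
[-0.004, -0.002, 0.017]
```

Call:
{"name": "apply_moves", "arguments": {"series": [{"x": -0.003,"y": -0.002,"z": 0.009,"wx": -0.0006,"wy": -0.0014,"wz": 0,"fingers": 1},{"x": 0,"y": 0,"z": 0.006,"wx": 0,"wy": 0,"wz": 0,"fingers": 1},{"x": 0,"y": 0,"z": 0,"wx": 0,"wy": 0,"wz": 0,"fingers": 1}]}}

```text
clock: 12.88
tool_pos: [0.5193, 0.1145, 0.0559]
eef_rot: [0.984, -0.176, 0.001, -0.0]
contact_force: [-1.2, 0.2, 0.2]
opening: 1.0
```

Run:
```python
from h import *
show();plan([.518,.1145,.054],down(-20),1)
```

```text
12.875 [0.5193 0.1145 0.0559] x [ 0.938 -0.346  0.001] z [ 0.002  0.001 -1.   ] q [-0.27  0.86 -0.05  1.98  0.14  0.3  -0.79] F [-1.2  0.2  0.2] open 0.9999066404190389
dist 0.0022983574929542495 deg 0.29347296702774095 turn/row [-0.0004 -0.0005 -0.0015]
[-0.002, 0.001, 0.002]
```

Call:
{"name": "apply_moves", "arguments": {"series": [{"x": 0,"y": 0,"z": 0.003,"wx": 0,"wy": 0,"wz": 0,"fingers": 1},{"x": 0,"y": 0,"z": 0,"wx": 0,"wy": 0,"wz": 0,"fingers": -1},{"x": 0,"y": 0,"z": 0,"wx": 0,"wy": 0,"wz": 0,"fingers": -1},{"x": 0,"y": 0,"z": 0,"wx": 0,"wy": 0,"wz": 0,"fingers": -1},{"x": 0,"y": 0,"z": 0,"wx": 0,"wy": 0,"wz": 0,"fingers": -1},{"x": 0,"y": 0,"z": 0,"wx": 0,"wy": 0,"wz": 0,"fingers": -1},{"x": 0,"y": 0,"z": 0,"wx": 0,"wy": 0,"wz": 0,"fingers": -1}], "force": 30}}

```text
clock: 13.75
tool_pos: [0.5195, 0.1144, 0.0536]
eef_rot: [0.984, -0.176, 0.001, -0.0]
contact_force: [0.7, 0.5, -0.4]
opening: 0.515
```

Run:
```python
from h import *
show();s=get_state();plan(s['tool_pos']+[0,0,.128],down(-20),5)
```

```text
13.75 [0.5195 0.1144 0.0536] x [ 0.938 -0.347  0.002] z [ 0.002  0.001 -1.   ] q [-0.27  0.87 -0.05  1.98  0.14  0.29 -0.79] F [ 0.7  0.5 -0.4] open 0.5153929975843526
dist 0.0256 deg 0.06276644912327925 turn/row [-0.0001 -0.0001 -0.0003]
[0.0, -0.0, -0.032]
[0.0, -0.0, -0.032]
[0.0, -0.0, -0.032]
[0.0, -0.0, -0.032]
[0.0, -0.0, -0.032]
```

Call:
{"name": "apply_moves", "arguments": {"series": [{"x": 0,"y": 0,"z": -0.015,"wx": 0,"wy": 0,"wz": 0,"fingers": -1},{"x": 0,"y": 0,"z": -0.032,"wx": 0,"wy": 0,"wz": 0,"fingers": -1},{"x": 0,"y": 0,"z": -0.032,"wx": 0,"wy": 0,"wz": 0,"fingers": -1},{"x": 0,"y": 0,"z": -0.032,"wx": 0,"wy": 0,"wz": 0,"fingers": -1},{"x": 0,"y": 0,"z": -0.032,"wx": 0,"wy": 0,"wz": 0,"fingers": -1},{"x": 0,"y": 0,"z": 0,"wx": 0,"wy": 0,"wz": 0,"fingers": -1}]}}

```text
clock: 14.5
tool_pos: [0.5184, 0.1138, 0.1737]
eef_rot: [0.984, -0.176, 0.001, -0.0]
contact_force: [-0.1, -0.3, -1.6]
opening: 0.52
```

Run:
```python
from h import *
show();
im,W=take('wrist','wr6');i=im.astype(int)
im,W=take('scene','scene6')
c=np.load('pics/wr6.npz')['im'];s=cv2.resize(im[90:290,200:400],(400,400),interpolation=2)
o=np.vstack([0*s[:0],s]);o=np.hstack([cv2.resize(c,(400,250)),np.zeros((250,0,3),np.uint8)]);o=np.vstack([o,np.zeros((150,400,3),np.uint8)])
cv2.imwrite('pics/m6.png',np.hstack([o,s])[...,::-1])
plan([.558,-.06,.178],down(15),8)
```

```text
14.5 [0.5184 0.1138 0.1737] x [ 0.938 -0.347  0.001] z [ 0.002 -0.    -1.   ] q [-0.25  0.66 -0.09  1.92  0.11  0.57 -0.77] F [-0.1 -0.3 -1.6] open 0.5204505645403815
dist 0.022284823574473072 deg 4.410836803634269 turn/row [ 0.0001  0.0001 -0.0245]
[0.015, 0.023, -0.001]
[0.014, 0.024, -0.001]
[0.012, 0.025, -0.001]
[0.01, 0.026, -0.001]
[0.008, 0.027, -0.001]
[0.006, 0.027, -0.001]
[0.003, 0.028, -0.001]
[0.001, 0.028, -0.001]
```

View pics/m6.png

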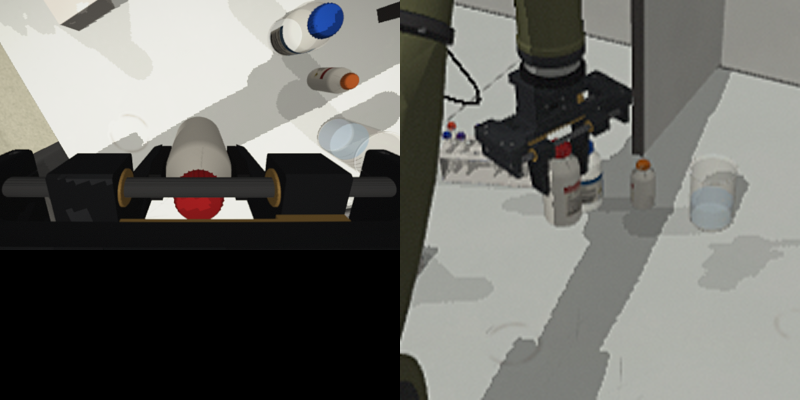

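The bottle is held upright from above in both views (cap at (198,195) in the wrist part, bottle at (563,185) in the scene part) and clear of its neighbours. Carrying it and turning.

Call:
{"name": "apply_moves", "arguments": {"series": [{"x": 0.015,"y": 0.023,"z": -0.001,"wx": 0,"wy": 0,"wz": -0.0245,"fingers": -1},{"x": 0.014,"y": 0.024,"z": -0.001,"wx": 0,"wy": 0,"wz": -0.0245,"fingers": -1},{"x": 0.012,"y": 0.025,"z": -0.001,"wx": 0,"wy": 0,"wz": -0.0245,"fingers": -1},{"x": 0.01,"y": 0.026,"z": -0.001,"wx": 0,"wy": 0,"wz": -0.0245,"fingers": -1},{"x": 0.008,"y": 0.027,"z": -0.001,"wx": 0,"wy": 0,"wz": -0.0245,"fingers": -1},{"x": 0.006,"y": 0.027,"z": -0.001,"wx": 0,"wy": 0,"wz": -0.0245,"fingers": -1},{"x": 0.003,"y": 0.028,"z": -0.001,"wx": 0,"wy": 0,"wz": -0.0245,"fingers": -1},{"x": 0.001,"y": 0.02,"z": -0.001,"wx": 0,"wy": 0,"wz": -0.0245,"fingers": -1}]}}

```text
clock: 15.6
tool_pos: [0.5523, -0.0568, 0.166]
eef_rot: [0.99, 0.143, -0.013, -0.001]
contact_force: [-0.7, -0.2, -2.4]
opening: 0.516
```

Run:
```python
from h import *
show();plan([.556,-.194,.178],down(45.2),8)
```

```text
15.6 [ 0.5523 -0.0568  0.166 ] x [ 0.959  0.284 -0.025] z [-0.026 -0.002 -1.   ] q [ 0.21  0.72 -0.32  1.82  0.34  0.68 -0.02] F [-0.7 -0.2 -2.4] open 0.5164361729390364
dist 0.017227918118924455 deg 3.5952214416090436 turn/row [-0.0005  0.0009 -0.0199]
[-0.006, 0.021, -0.002]
[-0.007, 0.02, -0.002]
[-0.008, 0.02, -0.002]
[-0.009, 0.019, -0.002]
[-0.011, 0.019, -0.002]
[-0.012, 0.018, -0.002]
[-0.013, 0.017, -0.002]
[-0.014, 0.016, -0.002]
```

Call:
{"name": "apply_moves", "arguments": {"series": [{"x": -0.006,"y": 0.021,"z": -0.004,"wx": -0.0005,"wy": 0.0009,"wz": -0.0199,"fingers": -1},{"x": -0.007,"y": 0.02,"z": -0.004,"wx": -0.0005,"wy": 0.0009,"wz": -0.0199,"fingers": -1},{"x": -0.008,"y": 0.02,"z": -0.004,"wx": -0.0005,"wy": 0.0009,"wz": -0.0199,"fingers": -1},{"x": -0.009,"y": 0.019,"z": -0.004,"wx": -0.0005,"wy": 0.0009,"wz": -0.0199,"fingers": -1},{"x": -0.011,"y": 0.019,"z": -0.003,"wx": -0.0005,"wy": 0.0009,"wz": -0.0199,"fingers": -1},{"x": -0.012,"y": 0.015,"z": -0.003,"wx": -0.0005,"wy": 0.0009,"wz": -0.0199,"fingers": -1},{"x": -0.013,"y": 0.012,"z": -0.002,"wx": -0.0005,"wy": 0.0009,"wz": -0.0199,"fingers": -1},{"x": 0,"y": 0,"z": 0,"wx": 0,"wy": 0,"wz": 0,"fingers": -1}]}}

```text
clock: 16.6
tool_pos: [0.543, -0.1769, 0.1719]
eef_rot: [0.933, 0.36, -0.012, -0.007]
contact_force: [-0.4, 0.3, -2.5]
opening: 0.515
```

Run:
```python
from h import *
show();plan([.556,-.196,.1786],down(45.2),1)
im,W=take('scene','scene7')
cv2.imwrite('pics/s7.png',cv2.resize(im[80:280,330:510],(540,600),interpolation=2)[...,::-1])
i=im.astype(int)
red=(i[...,0]>1.8*i[...,1])&(i[...,0]>60)&(abs(W[...,0]-.556)<.06)&(abs(W[...,1]+.19)<.06);P=W[red]
for lo,hi in((.18,.21),(.215,.25)):
    p=P[(P[:,2]>lo)&(P[:,2]<hi)];print(lo,len(p),p.mean(0).round(3) if len(p) else '',p.max(0).round(3) if len(p) else '')
B=W[(abs(W[...,0]-.55)<.05)&(abs(W[...,1]+.19)<.05)&(W[...,2]>.11)&(W[...,2]<.165)];print(len(B),B.min(0).round(3),B.max(0).round(3))
for lo in(.12,.14):
    p=B[(B[:,2]>lo)&(B[:,2]<lo+.02)];
    if len(p)>20:
        A=np.c_[2*p[:,:2],np.ones(len(p))];x=np.linalg.lstsq(A,(p[:,:2]**2).sum(1),rcond=None)[0];print(lo,len(p),x[:2],np.sqrt(x[2]+x[:2]@x[:2]))
```

```text
16.6 [ 0.543  -0.1769  0.1719] x [ 0.74   0.672 -0.018] z [-0.028  0.004 -1.   ] q [ 0.51  0.75 -0.48  1.76  0.47  0.78  0.53] F [-0.4  0.3 -2.5] open 0.5151659380651084
dist 0.02403548445847798 deg 3.3539415810584052 turn/row [-0.007   0.0054 -0.0164]
[-0.004, 0.028, -0.009]
0.18 0  
0.215 3 [ 0.549 -0.171  0.229] [ 0.551 -0.17   0.231]
308 [ 0.514 -0.203  0.116] [ 0.544 -0.155  0.165]
0.12 129 [ 0.54034979 -0.17852248] 0.02330991342218185
0.14 144 [ 0.54031374 -0.17868143] 0.023006938940715
```

View pics/s7.png

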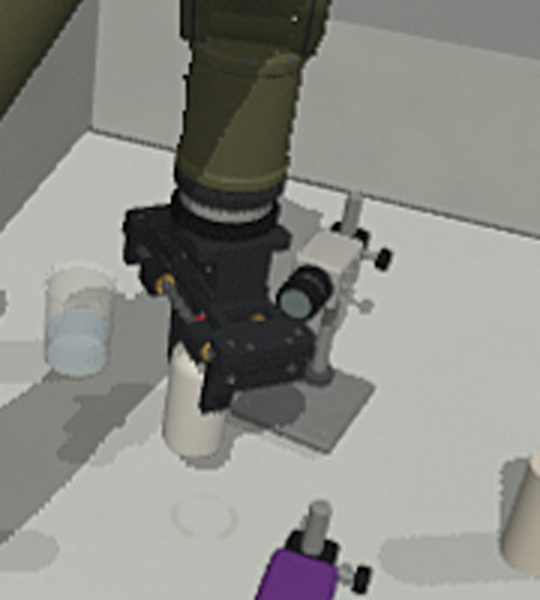

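Scene view: the bottle hangs upright at (195,400) with its label turned away towards the lens at (297,300), and the gripper is clear of the camera. Fitted bottle centre matches the TCP within 3 mm. Final correction.

Call:
{"name": "apply_moves", "arguments": {"series": [{"x": -0.002,"y": 0.014,"z": -0.005,"wx": -0.0035,"wy": 0.0027,"wz": -0.008,"fingers": -1},{"x": -0.002,"y": 0.01,"z": -0.004,"wx": -0.0035,"wy": 0.0027,"wz": -0.008,"fingers": -1},{"x": 0,"y": 0,"z": 0,"wx": 0,"wy": 0,"wz": 0,"fingers": -1},{"x": 0,"y": 0,"z": 0,"wx": 0,"wy": 0,"wz": 0,"fingers": -1}]}}

```text
clock: 17.15
tool_pos: [0.5553, -0.1905, 0.1786]
eef_rot: [0.922, 0.387, 0.001, -0.001]
contact_force: [0.1, 0.4, -2.0]
opening: 0.518
```

```bash
cat > fin.py <<'E'
from h import *
show();plan([.556,-.196,.1786],down(45.2),1)
im,W=take('scene','scene8')
B=W[(abs(W[...,0]-.55)<.06)&(abs(W[...,1]+.19)<.06)&(W[...,2]>.11)&(W[...,2]<.175)]
print(len(B),B.min(0).round(3))
for lo in(.13,.15):
    p=B[(B[:,2]>lo)&(B[:,2]<lo+.02)];
    if len(p)>20:
        A=np.c_[2*p[:,:2],np.ones(len(p))];x=np.linalg.lstsq(A,(p[:,:2]**2).sum(1),rcond=None)[0];print(lo,len(p),x[:2],np.sqrt(x[2]+x[:2]@x[:2]))
E
python3 fin.py
```

```text
17.15 [ 0.5553 -0.1905  0.1786] x [0.701 0.713 0.002] z [ 0.001  0.002 -1.   ] q [ 0.54  0.75 -0.5   1.73  0.48  0.78  0.6 ] F [ 0.1  0.4 -2. ] open 0.5178548684115312
dist 0.005515574751946212 deg 0.3118003499433797 turn/row [-0.0002 -0.0008  0.0015]
[-0.004, 0.005, 0.0]
316 [ 0.528 -0.216  0.123]
0.13 135 [ 0.55321109 -0.1922522 ] 0.022837995013027173
0.15 132 [ 0.55369111 -0.19221678] 0.023263445426160094
```

Call:
{"name": "apply_moves", "arguments": {"series": [{"x": -0.002,"y": 0.004,"z": 0,"wx": 0,"wy": 0,"wz": 0,"fingers": -1},{"x": 0,"y": 0,"z": 0,"wx": 0,"wy": 0,"wz": 0,"fingers": -1},{"x": 0,"y": 0,"z": 0,"wx": 0,"wy": 0,"wz": 0,"fingers": -1},{"x": 0,"y": 0,"z": 0,"wx": 0,"wy": 0,"wz": 0,"fingers": -1},{"x": 0,"y": 0,"z": 0,"wx": 0,"wy": 0,"wz": 0,"fingers": -1}]}}

```text
clock: 17.82
tool_pos: [0.5564, -0.1936, 0.1786]
eef_rot: [0.922, 0.387, 0.001, -0.001]
contact_force: [-0.6, -0.7, -1.7]
opening: 0.522
```

```bash
python3 fin.py
python3 - <<'E'
from h import *
print(abs(get_state()['qd']).max())
A=np.load('pics/scene1.npz')['W'];B=np.load('pics/scene8.npz')['W']
for nm,x0,x1,y0,y1 in(('rack',.61,.76,.24,.43),('reag',.64,.71,.14,.21),('small',.69,.74,.075,.12),('beaker',.68,.78,-.05,.035),('cam',.67,.82,-.29,-.18)):
    o=[]
    for W in(A,B):
        k=(W[...,0]>x0)&(W[...,0]<x1)&(W[...,1]>y0)&(W[...,1]<y1)&(W[...,2]>.02)&(W[...,2]<.24);o.append(np.median(W[k],0).round(3))
    print(nm,*o)
E
```

```text
17.825 [ 0.5564 -0.1936  0.1786] x [0.701 0.713 0.002] z [ 0.001  0.002 -1.   ] q [ 0.54  0.76 -0.5   1.73  0.48  0.78  0.6 ] F [-0.6 -0.7 -1.7] open 0.5219828623512678
dist 0.0024128862725098783 deg 0.3457333965334558 turn/row [-0.0003 -0.0007  0.0018]
[-0.002, 0.002, -0.0]
317 [ 0.529 -0.22   0.123]
0.13 139 [ 0.55482908 -0.19557775] 0.02331572701222301
0.15 131 [ 0.55405052 -0.19535666] 0.022837496365029585
0.0016031613473461827
rack [0.676 0.333 0.047] [nan nan nan]
reag [0.666 0.169 0.069] [0.675 0.154 0.037]
small [0.708 0.094 0.05 ] [0.708 0.093 0.05 ]
beaker [ 0.711 -0.01   0.065] [ 0.711 -0.01   0.064]
cam [ 0.743 -0.229  0.176] [ 0.746 -0.233  0.181]
  return _methods._mean(a, axis=axis, dtype=dtype,
  ret = um.true_divide(
```

Run:
```python
from h import *
A=np.load('pics/top1.npz')['W'];_,B=take('top','top2')
for nm,x0,x1,y0,y1 in(('rack',.61,.76,.24,.43),('reag',.64,.715,.14,.215)):
    for W in(A,B):
        k=(W[...,0]>x0)&(W[...,0]<x1)&(W[...,1]>y0)&(W[...,1]<y1)&(W[...,2]>.02)&(W[...,2]<.12);print(nm,k.sum(),np.nanmedian(W[k],0) if k.any() else '')
show();print(finish_job())
```

```text
rack 659 [0.68137655 0.33507552 0.05011092]
rack 666 [0.68065496 0.33487713 0.05015521]
reag 344 [0.66893989 0.17258131 0.07601456]
reag 347 [0.66965996 0.17266666 0.07475537]
17.925 [ 0.5564 -0.1936  0.1786] x [0.701 0.713 0.002] z [ 0.001  0.002 -1.   ] q [ 0.54  0.76 -0.5   1.73  0.48  0.78  0.6 ] F [-0.   0.8 -1.7] open 0.5180531017307495
the job is handed in; nothing more can be done
None
```

The bottle stood upright on the bench, was let go, and was then picked up again and handed in held in front of the grey bench camera at 17.9 s. `finish_job()` reports no verdict, so these are my own measurements.

**Standing:** I gripped the body, turned it 90° and set it down. After release it stood at (0.518, 0.114). The fitted centres at all heights agreed within 0.3 mm, and the cap top was at about 111 mm.

**Final hold:**
- **Position:** the bottle axis measured about (0.5545, −0.1955) against a target of (0.556, −0.196). The base is about 0.125 m up, inferred from the grip height, and the tool is vertical within 0.2°.
- **Stillness:** joint speeds were under 0.002 rad/s.
- **Bystanders:** all four moved by no more than about 1 mm in the image data, and no contact with the camera was seen in the force readings.

**Checks that failed or stayed weak:**
- **Refused call:** one move call was refused because a key was missing; nothing moved.
- **Overshoot:** small sideways moves overshot by a few millimetres before the second grasp and were corrected.
- **Occlusion:** in the last scene view the arm hid the rack and most of the reagent bottle, so I checked those two with the top camera instead.
- **Label facing:** I could not see the label in the final pose. Its direction comes from the wrist picture of the standing bottle plus the turn made while carrying it.
- **Camera position:** the camera estimate from the two views agreed to about 4 mm.

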